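Pack the spinner's kit tray, leaving the blanks

TASK

Pack the finished spinning pieces into the tray: the whorl with the hole into the large round recess, the bobbin with two flanges upright into the small round recess, and the comb with pins, pins up, into the oblong recess, each set down gently (not dropped) and flat on the recess floor. Leave the three unfinished look-alikes (disc without a hole, bobbin without a top flange, block without pins) standing where they are.

Things in the scene. Friction and masses are not known exactly. Their poses are not given: they have to be found in the camera images.
- whorl: Finished spindle whorl: flat pale-wood disc, 60 mm diameter, 26 mm thick, with a 22 mm hole right through its centre; about 50 g. Origin: centre of its underside, z up. Stands loose on the bench at the start.
- bobbin: Finished bobbin standing upright: pale wood, 62 mm tall, with TWO flanges, 38 mm diameter and 10 mm thick, one at the foot and one at the top (52 to 62 mm up), on an 18 mm diameter stem; from above a 38 mm disc with a small dark dot in the middle; about 40 g. Origin: centre of its underside, z up. Stands loose on the bench at the start.
- comb: Finished flick comb lying pins up: pale-wood block 70 (own x) x 40 (own y) x 26 mm high, carrying on top a dark 3 mm rubber pad (64 x 34 mm) set with short steel pins that reach 36 mm up; grip it by the wood, across the 40 mm; about 80 g. Origin: centre of its underside, z up. Stands loose on the bench at the start.
- whorl_blank: Unfinished whorl, to be left alone: same disc, 60 mm diameter, 26 mm thick, but with no hole. Origin: centre of its underside, z up. Stands loose on the bench at the start.
- bobbin_blank: Unfinished bobbin, to be left alone: only the foot flange (38 mm diameter, 10 mm thick) and the bare 18 mm stem, 62 mm tall; no top flange. Origin: centre of its underside, z up. Stands loose on the bench at the start.
- comb_blank: Unfinished comb, to be left alone: bare wooden block 70 (own x) x 40 (own y) x 26 mm, no pad and no pins. Origin: centre of its underside, z up. Stands loose on the bench at the start.
- tray: Low fixed wooden tray, 292 (own x) x 112 (own y) mm, rim 16 mm above the bench. Three plywood inserts, each with one recess, lie side by side along its x in random order; insert tops 17 mm above the bench. Origin: centre of its underside, z up.
- bay_whorl: Insert for the whorl. Fixed plywood insert of the tray, 92 (own x, along the tray's long side) x 100 (own y) x 12 mm. Origin: centre of its underside, 5 mm above the bench, z up. Its recess is 8 mm deep, floor 4 mm above the origin (9 mm above the bench), lined grey: the large round one, 80 mm diameter, centred on the insert.
- bay_bobbin: Insert for the bobbin. Fixed plywood insert of the tray, 92 (own x, along the tray's long side) x 100 (own y) x 12 mm. Origin: centre of its underside, 5 mm above the bench, z up. Its recess is 8 mm deep, floor 4 mm above the origin (9 mm above the bench), lined grey: the small round one, 58 mm diameter, centred on the insert.
- bay_comb: Insert for the comb. Fixed plywood insert of the tray, 92 (own x, along the tray's long side) x 100 (own y) x 12 mm. Origin: centre of its underside, 5 mm above the bench, z up. Its recess is 8 mm deep, floor 4 mm above the origin (9 mm above the bench), lined grey: the oblong one, 60 (own x) x 90 (own y) mm, centred on the insert: the comb's long side lies along the insert's y, either way round.
Things that resemble listed ones, but are neither listed nor needed, are in the scene too. What is shaped like the comb but red or turquoise is not meant. What is shaped like the whorl but orange or purple is not meant.

How it is judged (in metres and radians):
At the end, for the whole second after the job is handed in: Whorl, bobbin and comb each within 15 mm (level) of their own recess's centre, underside less than 7.5 mm above the insert's underside (on the recess floor, not the rim), upright within 0.08 rad, at rest; the three blanks within 20 mm of their starts, upright within 0.15 rad (horizontal distance between whorl and bay_whorl below 0.015 m and z of whorl in the frame of bay_whorl below 0.0075 m and angle between each of whorl, bobbin, comb's own z axis and vertical below 0.08 rad and linear speed of each of whorl, bobbin, comb below 0.02 m/s and angular speed of each of whorl, bobbin, comb below 0.2 rad/s and horizontal distance between bobbin and bay_bobbin below 0.015 m and z of bobbin in the frame of bay_bobbin below 0.0075 m and horizontal distance between comb and bay_comb below 0.015 m and z of comb in the frame of bay_comb below 0.0075 m and distance of each of whorl_blank, bobbin_blank, comb_blank from where it was at the start of the episode below 0.02 m and angle between each of whorl_blank, bobbin_blank, comb_blank's own z axis and vertical below 0.15 rad); the robot touches nothing.
It fails at once if a blank was moved more than 20 mm or knocked over (distance of any of whorl_blank, bobbin_blank, comb_blank from where it was at the start of the episode above 0.02 m or angle between any of whorl_blank, bobbin_blank, comb_blank's own z axis and vertical above 0.5 rad).
It fails at once if the whorl was dropped or thrown (moving faster than 0.7 m/s out of the fingers) (contact force between the fingers and whorl below 0.01 N and linear speed of whorl above 0.7 m/s).
It fails at once if the bobbin was dropped or thrown (moving faster than 0.7 m/s out of the fingers) (contact force between the fingers and bobbin below 0.01 N and linear speed of bobbin above 0.7 m/s).
It fails at once if the comb was dropped or thrown (moving faster than 0.7 m/s out of the fingers) (contact force between the fingers and comb below 0.01 N and linear speed of comb above 0.7 m/s).
It also fails if it takes over 86 s, if anything falls off the work surface, if the arm or the gripper's body presses on something with over 40 N, if the wrist force passes 120 N, or if a joint passes its speed limit or range.

ROBOT

A 6-joint arm with a two-finger parallel gripper is mounted at the origin on the work surface. World frame = base frame: x ahead of the robot, y to its left, z up, the work surface at z = 0. Lengths are in mm, angles in rad, forces in N, time in s.
With the tool pointing down it reaches from about 425 to 1125 mm from the base axis. Payload 14.9 kg.
Tool frame: the origin (TCP) lies where the fingers leave the gripper's body, on its centre line; the fingertips stand 78 mm ahead of it and the grasp point (between the pads) lies 60 mm ahead of it; z points along the fingers, y is the line along which they close (so a half turn about z gives the same grasp; the last joint's range is limited). The gripper opens to 91 mm and grips with 3 to 60 N. Pads are 32 mm wide; open, the fingers measure 118 mm over their backs; the gripper's body (76 mm by 178 mm) begins 60 mm behind the grasp point.
Start: joints at [1.262, 0.379, 1.734, -0, 1.028, -0.033], TCP at [190.629, 673.557, 292.232] pointing down, gripper open.
Joint ranges: [-2.77, 2.77], [-0.74, 2.19], [0, 2.66], [-1.06, 4.2], [0.31, 2.87], [-3.08, 3.08]. Speed limits (rad/s): [1.89, 1.89, 2.39, 3.14, 3.14, 3.14].

INTERFACE

Orientations are given as a unit quaternion [w, x, y, z].
In Python, from rig import sensors, imaging, env, finder gives the robot as it stands.
- The arm moves only by the shell command python3 -m jog 'ROWS' [FORCE]. ROWS is JSON, a list of rows, each a list of 3 entries, a list of its own where there are three numbers: the shift along the tool's x, y, z in cm, then the turn, a rotation vector about the tool's x, y, z in degrees, then the finger opening in cm, from 0 to 9.12. A call has 1 to 10 rows; each row is the pose to reach, as a shift and turn from the pose commanded when the call began, along the tool's axes at that moment; what a row does not reach only later rows make up. A row lasts 1/12 s, in which the tool goes at most 41.7 mm and 7.16 degrees, less where a joint would pass 70% of its speed; a pose out of reach is approached as far as the arm can. A call with a gripper value outside its range is refused whole. The fingers move at their own pace and stop on an object; FORCE is the grip in N (left out, the last holds). Time passes only in rows, so rows that repeat a pose let the fingers close. It gives the time, the measured TCP pose, the force, the opening and the grip force at its end, in the units of the state.
- sensors.sense(): the state, without advancing time (a new reading comes with each control period).
- imaging.snapshot(name): name is "side" or "top"; returns the picture (480x640x3 uint8, red, green, blue); there is no depth.
- imaging.calibration(name): a dict with "mtx" (3x3 intrinsics, pixels), "position" and "rotation" of the camera in the world. Camera axes: x right, y down, z forward; pixel columns grow to the right and rows downward; lengths in mm; the calibration is good to about 2 mm. A picture is of the moment at which its call begins. calibration takes no time and is no camera call.
- env.job_done(): hands the job in; it is judged then, once.
Trained networks look in the newest picture that a camera, given by its name, has taken for a name from the list of things; names that differ only in an ending like _2 or _b are one class to them, and where a whole thing is asked for, a point or a joint stands for the part that bears it (a point fixed in the world has none). Each returns a list of dicts, best first, with "confidence" (0 to 1); they miss things now and then, are a little off and sometimes report something else, mostly with a low value. They report only what shows in the picture. A call takes as long as a camera call. They do not tell look-alikes from the thing itself.
- finder.find_in(camera, target): "extent" ([left, top, width, height] in pixels, round what is visible of it).
- finder.masks_of(camera, target): "pixels" (480x640 bool, what is visible of it) and "extent" ([left, top, width, height] in pixels, round what is visible of it).
The state is a dict: "time": time; "qpos": joint angles; "qd": joint speeds; "joint_torque": joint torques, N m; "position": TCP position; "tcp_rot": TCP orientation; "force": force on the tool from outside, world axes, zero at the start; "moment": the same for the moment, N m; "opening": finger opening in mm; "gripper_force": force on a finger pad.
Only numpy, scipy, OpenCV 4.12 (cv2) and the standard library are available. Lean on these libraries where they do the work, as an engineer would, in place of code of your own. Each camera call takes 0.05 s, during which the arm holds its last target. There are 200 camera calls.

## Working session

There is one attempt and no reset: what is moved stays moved. The work goes in short steps, Python scripts to look and compute and a shell command to move; the robot and the scene stay as the last step left them, time stands still between calls to the robot, and variables do not carry over. Pictures are saved under pics/ and viewed, at most 14 in all, crops included, and the job is handed in when it is done.

```bash
mkdir -p pics; ls; python3 - <<'E'
from rig import sensors, imaging
import cv2
for n in("top","side"):
    cv2.imwrite(f"pics/{n}0.png",imaging.snapshot(n)[:,:,::-1])
    print(imaging.calibration(n))
print(sensors.sense())
E
```

```text
pics
{'mtx': array([[474.07384727,   0.        , 321.60502456],
       [  0.        , 474.07384727, 234.61771048],
       [  0.        ,   0.        ,   1.        ]]), 'position': array([ 414.20503778,   54.06635408, 1031.98194515]), 'rotation': array([-0.04898269,  0.70570335, -0.70512442,  0.04881632])}
{'mtx': array([[468.97502812,   0.        , 327.59689261],
       [  0.        , 468.97502812, 242.02889252],
       [  0.        ,   0.        ,   1.        ]]), 'position': array([465.7439627 , 701.75857625, 615.86187239]), 'rotation': array([ 0.01668022, -0.05678906,  0.91185442, -0.40622443])}
{'time': 0.1, 'qpos': array([ 1.26170677e+00,  3.79332629e-01,  1.73471299e+00,  1.35571417e-05,
        1.02847573e+00, -3.33068191e-02]), 'qd': array([ 1.70835610e-03, -8.26214368e-04, -1.80768294e-03, -4.59060448e-04,
       -3.06247958e-04, -3.87659618e-05]), 'joint_torque': array([ 7.91653620e-04, -7.65042615e+01, -4.35290873e+01,  6.52781432e-02,
        3.98529076e-02, -1.34961542e-05]), 'position': array([190.53619379, 673.28999785, 291.67488682]), 'tcp_rot': array([-8.48272431e-05,  1.37458258e-01,  9.90507452e-01, -4.56571012e-04]), 'force': array([ 0.25518267, -0.20973654, -0.1877015 ]), 'moment': array([0.01911987, 0.04425727, 0.01429805]), 'gripper_force': 0.0, 'opening': 91.27694740100613}
```

View pics/top0.png

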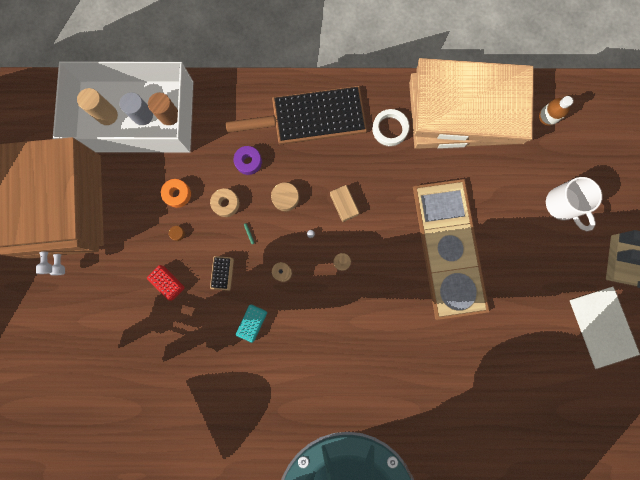

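View pics/side0.png

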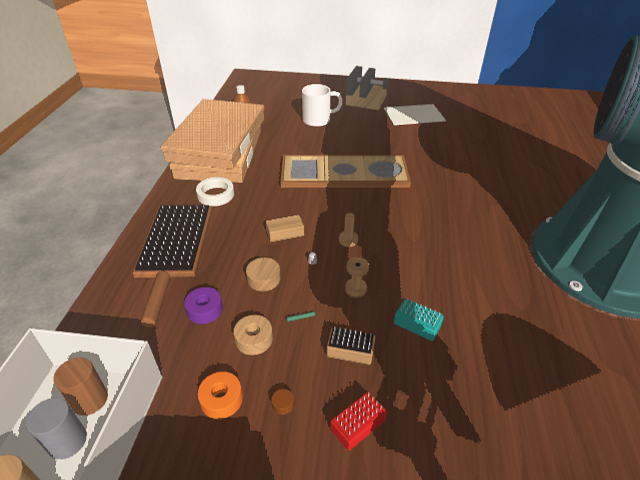

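The top view shows:
- **Pieces:** holed whorl (224,202), dotted bobbin (281,271), pinned comb (221,273).
- **Blanks:** disc (285,196), stem bobbin (342,262), bare block (345,203).
- **Tray recesses:** oblong (443,205), small round (451,247), large round (459,291).

The side view agrees with this.

```bash
cat > h.py <<'E'
import numpy as np, cv2, sys
from scipy.spatial.transform import Rotation as R
from scipy.optimize import minimize
from rig import sensors, imaging, finder
def rot(q): return R.from_quat([q[1],q[2],q[3],q[0]])
C={n:imaging.calibration(n) for n in("top","side")}
def proj(P,n):
    c=C[n]; p=rot(c["rotation"]).inv().apply(np.asarray(P,float)-c["position"]); p=p@c["mtx"].T
    return p[:,:2]/p[:,2:]
def back(uv,n,z):
    c=C[n]; d=rot(c["rotation"]).apply(np.linalg.inv(c["mtx"])@[uv[0],uv[1],1.])
    return c["position"]+d*(z-c["position"][2])/d[2]
def ring(r,zs): return np.array([[r*np.cos(a),r*np.sin(a),z] for z in zs for a in np.linspace(0,2*np.pi,40)])
def box(x,y,zs): return np.array([[i*x/2,j*y/2,z] for z in zs for i in(-1,1) for j in(-1,1)])
M={"whorl":ring(30,(0,26)),"bobbin":ring(19,(0,10,52,62)),"comb":np.vstack([box(70,40,(0,26)),box(60,30,(36,))]),
 "whorl_blank":ring(30,(0,26)),"bobbin_blank":np.vstack([ring(19,(0,10)),ring(9,(62,))]),"comb_blank":box(70,40,(0,26)),
 "tray":box(292,112,(0,16))}
def fit(name,masks,x0,base=0):   # masks {cam: bool}; fit x,y,yaw by hull/hull overlap
    S=4
    hm={}
    for n,m in masks.items():
        pts=cv2.findNonZero(m.astype(np.uint8)); h=cv2.convexHull(pts)
        hm[n]=h.reshape(-1,2).astype(np.float32)
    def f(v):
        s=0
        P=R.from_euler("z",v[2]).apply(M[name])+[v[0],v[1],base]
        for n,h in hm.items():
            g=cv2.convexHull(proj(P,n).astype(np.float32)).reshape(-1,2)
            i=cv2.intersectConvexConvex(g,h)[0]
            s+=1-i/(cv2.contourArea(g)+cv2.contourArea(h)-i)
        return s
    r=min((minimize(f,[x0[0],x0[1],a],method="Nelder-Mead",options=dict(initial_simplex=[[x0[0],x0[1],a],[x0[0]+15,x0[1],a],[x0[0],x0[1]+15,a],[x0[0],x0[1],a+.4]],maxiter=300)) for a in ([0] if len(M[name])>30 else [0,.8,1.6,2.4])),key=lambda r:r.fun)
    return r.x,r.fun
def look(name,uv,n,z):  # mask nearest to pixel
    ms=finder.masks_of(n,name)
    if not ms: return None
    def d(m):
        e=m["extent"]; return np.hypot(e[0]+e[2]/2-uv[0],e[1]+e[3]/2-uv[1])
    m=min(ms,key=d); return (m["pixels"],m["confidence"],d(m))
def locate(name,uvtop,z=15,base=0):
    x0=back(uvtop,"top",base+z); masks={}
    for n,uv in(("top",uvtop),("side",proj([x0],"side")[0])):
        m=look(name,uv,n,z)
        if m is not None and m[2]<25: masks[n]=m[0]
        print("  ",n,m and (m[1:],m[0].sum()))
    out={}
    for k in [["top"],["side"],["top","side"]]:
        if all(n in masks for n in k):
            v,e=fit(name,{n:masks[n] for n in k},x0,base); print(name,k,v.round(2),round(e,3))
def go(x,y,z,yaw=None):
    """shift (cm) / turn (deg) to TCP x,y,z; yaw = world angle of tool y axis (mod pi), tool down"""
    s=sensors.sense(); T=rot(s["tcp_rot"]); sh=T.inv().apply(np.array([x,y,z])-s["position"])/10
    t=np.zeros(3)
    if yaw is not None:
        best=[]
        for a in(yaw,yaw+np.pi):
            Y=np.array([np.cos(a),np.sin(a),0]);Z=np.array([0,0,-1.]);X=np.cross(Y,Z)
            best.append((T.inv()*R.from_matrix(np.c_[X,Y,Z])).as_rotvec(degrees=True))
        print("q6",s["qpos"][5].round(2),"alt",[b.round(1).tolist() for b in best])
        t=min(best,key=np.linalg.norm)
    print("shift",sh.round(2).tolist(),"turn",t.round(1).tolist(),"tcp",s["position"].round(1),"t",round(s["time"],2),"open",round(s["opening"],1),"F",s["force"].round(1))
E
python3 - <<'E'
from h import *
for k,uv in dict(whorl=(224,202),bobbin=(281,271),comb=(221,273),whorl_blank=(285,196),bobbin_blank=(342,262),comb_blank=(345,203)).items(): locate(k,uv,25)
locate("tray",(452,249),8)
for k,uv in dict(bay_whorl=(459,291),bay_bobbin=(451,247),bay_comb=(443,205)).items():
    print(k,back(uv,"top",9).round(1))
    m=look(k,uv,"top",9)
    if m: 
        p=np.argwhere(m[0])[:,::-1].mean(0); print(m[1:],m[0].sum(),back(p,"top",17).round(1))
    for n in("top","side"):
        print(n,[(np.round(e["extent"]).tolist(),round(e["confidence"],2)) for e in finder.find_in(n,k)])
E
```

```text
top ((0.58, np.float64(1.1543396380615247)), np.int64(586))
   side ((0.57, np.float64(9.137016095566995)), np.int64(1268))
whorl ['top'] [627.35 266.64  -0.  ] 0.091
whorl ['side'] [6.2570e+02 2.6725e+02 1.8000e-01] 0.073
whorl ['top', 'side'] [6.2594e+02 2.6717e+02 1.8000e-01] 0.166
   top ((0.86, np.float64(3.1400636936215025)), np.int64(298))
   side ((0.97, np.float64(5.635225358312307)), np.int64(717))
bobbin ['top'] [4.7410e+02 1.3782e+02 4.0000e-01] 0.1
bobbin ['side'] [4.7302e+02 1.3894e+02 3.0000e-01] 0.06
bobbin ['top', 'side'] [4.7332e+02 1.3876e+02 4.5000e-01] 0.163
   top ((0.61, np.float64(1.6620770138594705)), np.int64(686))
   side ((0.75, np.float64(7.820209172249096)), np.int64(1376))
comb ['top'] [ 4.7408e+02  2.6859e+02 -7.0000e-02] 0.063
comb ['side'] [ 4.7201e+02  2.6840e+02 -7.0000e-02] 0.095
comb ['top', 'side'] [ 4.7265e+02  2.6847e+02 -8.0000e-02] 0.185
   top ((0.93, np.float64(1.7219175357722667)), np.int64(635))
   side ((0.63, np.float64(7.245011818354933)), np.int64(916))
whorl_blank ['top'] [6.4008e+02 1.3584e+02 3.4000e-01] 0.06
whorl_blank ['side'] 
[... 736 characters left out ...]
] 0.021
tray ['side'] [ 525.71 -223.25    3.28] 0.067
tray ['top', 'side'] [ 5.2777e+02 -2.2296e+02  1.4000e-01] 0.094
bay_whorl [ 435.  -240.2    9. ]
(0.59, np.float64(0.8902246907382408)) 2041 [ 434.  -235.8   17. ]
top [([430.0, 268.0, 55.0, 49.0], 0.82)]
side [([364.0, 160.0, 44.0, 23.0], 0.9)]
bay_bobbin [ 529.8 -226.5    9. ]
(0.76, np.float64(2.1523243250031197)) 1976 [ 527.5 -223.6   17. ]
top [([424.0, 225.0, 55.0, 45.0], 0.61), ([418.0, 184.0, 51.0, 44.0], 0.2)]
side [([326.0, 156.0, 38.0, 24.0], 0.92)]
bay_comb [ 622.7 -212.4    9. ]
(0.9, np.float64(1.7492855684536077)) 1906 [ 620.1 -209.    17. ]
top [([416.0, 184.0, 52.0, 45.0], 0.78)]
side [([286.0, 156.0, 38.0, 27.0], 0.88)]
```

```bash
python3 - <<'E'
from h import *
go(330,400,292); go(627,267,292,1.45); go(627,267,150,1.45)
E
```

```text
shift [-20.86, -22.52, 0.02] turn [0.0, 0.0, 0.0] tcp [190.6 673.5 292.2] t 1.25 open 91.1 F [-0.6 -1.1 -0.5]
q6 -0.03 alt [[-0.0, -0.0, -8.9], [-0.0, 0.0, 171.1]]
shift [-53.06, -27.23, 0.02] turn [-0.0, -0.0, -8.9] tcp [190.6 673.5 292.2] t 1.25 open 91.1 F [-0.6 -1.1 -0.5]
q6 -0.03 alt [[-0.0, -0.0, -8.9], [-0.0, 0.0, 171.1]]
shift [-53.06, -27.23, 14.22] turn [-0.0, -0.0, -8.9] tcp [190.6 673.5 292.2] t 1.25 open 91.1 F [-0.6 -1.1 -0.5]
```

```bash
python3 -m jog '[[[-20.9,-22.5,0],[0,0,0],9.12],[[-20.9,-22.5,0],[0,0,0],9.12],[[-20.9,-22.5,0],[0,0,0],9.12],[[-20.9,-22.5,0],[0,0,0],9.12],[[-20.9,-22.5,0],[0,0,0],9.12],[[-20.9,-22.5,0],[0,0,0],9.12],[[-20.9,-22.5,0],[0,0,0],9.12],[[-20.9,-22.5,0],[0,0,0],9.12],[[-20.9,-22.5,0],[0,0,0],9.12],[[-20.9,-22.5,0],[0,0,0],9.12]]' 20
python3 - <<'E'
from h import *
go(627,267,292,1.45); go(627,267,180,1.45)
E
```

```text
time: 2.08
position: [330.9, 399.8, 292.5]
tcp_rot: [0.0, 0.138, 0.99, 0.0]
force: [0.1, -0.2, -0.7]
opening: 91.2
gripper_force: 0.0
q6 -0.46 alt [[0.0, 0.0, -9.0], [0.0, -0.1, 171.0]]
shift [-32.12, -4.66, 0.06] turn [0.0, 0.0, -9.0] tcp [330.9 399.8 292.5] t 2.08 open 91.2 F [ 0.1 -0.2 -0.7]
q6 -0.46 alt [[0.0, 0.0, -9.0], [0.0, -0.1, 171.0]]
shift [-32.11, -4.66, 11.26] turn [0.0, 0.0, -9.0] tcp [330.9 399.8 292.5] t 2.08 open 91.2 F [ 0.1 -0.2 -0.7]
```

```bash
python3 -m jog '[[[-32.1,-4.7,5],[0,0,-9],9.12],[[-32.1,-4.7,5],[0,0,-9],9.12],[[-32.1,-4.7,5],[0,0,-9],9.12],[[-32.1,-4.7,5],[0,0,-9],9.12],[[-32.1,-4.7,5],[0,0,-9],9.12],[[-32.1,-4.7,5],[0,0,-9],9.12],[[-32.1,-4.7,5],[0,0,-9],9.12],[[-32.1,-4.7,5],[0,0,-9],9.12],[[-32.1,-4.7,5],[0,0,-9],9.12],[[-32.1,-4.7,11],[0,0,-9],9.12]]'
python3 - <<'E'
from h import *
go(627,267,150,1.45); go(627,267,89,1.45)
E
```

```text
time: 2.92
position: [631.5, 269.2, 206.2]
tcp_rot: [0.005, 0.06, 0.998, 0.002]
force: [1.5, 1.1, 1.1]
opening: 91.5
gripper_force: 0.0
q6 -1.08 alt [[0.3, 0.5, 0.1], [-0.8, 0.5, -179.9]]
shift [0.47, -0.3, 5.62] turn [0.3, 0.5, 0.1] tcp [631.5 269.2 206.2] t 2.92 open 91.5 F [1.5 1.1 1.1]
q6 -1.08 alt [[0.3, 0.5, 0.1], [-0.8, 0.5, -179.9]]
shift [0.53, -0.33, 11.72] turn [0.3, 0.5, 0.1] tcp [631.5 269.2 206.2] t 2.92 open 91.5 F [1.5 1.1 1.1]
```

```bash
python3 -m jog '[[[0,0,2],[0,0,0],9.12],[[0,0,3],[0,0,0],9.12],[[0,0,3],[0,0,0],9.12],[[0,0,3],[0,0,0],9.12]]'
python3 - <<'E'
from h import *
go(627,267,89,1.45)
E
```

```text
time: 3.25
position: [626.5, 268.5, 170.9]
tcp_rot: [-0.0, 0.059, 0.998, -0.0]
force: [0.2, 0.5, -0.7]
opening: 91.2
gripper_force: 0.0
q6 -1.08 alt [[-0.0, -0.0, 0.2], [0.0, -0.0, -179.8]]
shift [-0.07, -0.14, 8.19] turn [-0.0, -0.0, 0.2] tcp [626.5 268.5 170.9] t 3.25 open 91.2 F [ 0.2  0.5 -0.7]
```

```bash
python3 -m jog '[[[-0.1,-0.1,3],[0,0,0],9.12],[[-0.1,-0.1,6],[0,0,0],9.12],[[-0.1,-0.1,8.2],[0,0,0],9.12],[[-0.1,-0.1,8.2],[0,0,0],9.12],[[-0.1,-0.1,8.2],[0,0,0],5],[[-0.1,-0.1,8.2],[0,0,0],5],[[-0.1,-0.1,8.2],[0,0,0],5],[[-0.1,-0.1,8.2],[0,0,0],5],[[-0.1,-0.1,8.2],[0,0,0],5],[[-0.1,-0.1,8.2],[0,0,0],5]]' 20
python3 -m jog '[[[0,0,0],[0,0,0],5],[[0,0,0],[0,0,0],5],[[0,0,0],[0,0,0],5],[[0,0,0],[0,0,0],5]]' 20
```

```text
time: 4.08
position: [628.0, 266.6, 89.9]
tcp_rot: [0.001, 0.059, 0.998, 0.0]
force: [-2.0, 0.0, 8.7]
opening: 59.5
gripper_force: 20.0
time: 4.42
position: [628.0, 266.6, 89.9]
tcp_rot: [0.001, 0.059, 0.998, 0.0]
force: [-2.0, -0.2, 9.8]
opening: 59.4
gripper_force: 20.0
```

```bash
python3 -m jog '[[[0,0,-1.5],[0,0,0],5],[[0,0,-4],[0,0,0],5],[[0,0,-7],[0,0,0],5],[[0,0,-10],[0,0,0],5],[[0,0,-13],[0,0,0],5],[[0,0,-16],[0,0,0],5],[[0,0,-18],[0,0,0],5],[[0,0,-18],[0,0,0],5],[[0,0,-18],[0,0,0],5]]'
python3 - <<'E'
from h import *
s=imaging.snapshot("side"); cv2.imwrite("pics/s1.png",s[:,:,::-1])
go(435,-236,270)
E
```

```text
time: 5.17
position: [627.7, 266.5, 270.7]
tcp_rot: [0.001, 0.059, 0.998, 0.001]
force: [-0.6, 0.7, -2.1]
opening: 59.7
gripper_force: 20.0
shift [13.13, -52.15, -0.11] turn [0.0, 0.0, 0.0] tcp [627.2 266.3 269.1] t 5.22 open 59.7 F [ 0.3 -0.4 -1.2]
```

View pics/s1.png

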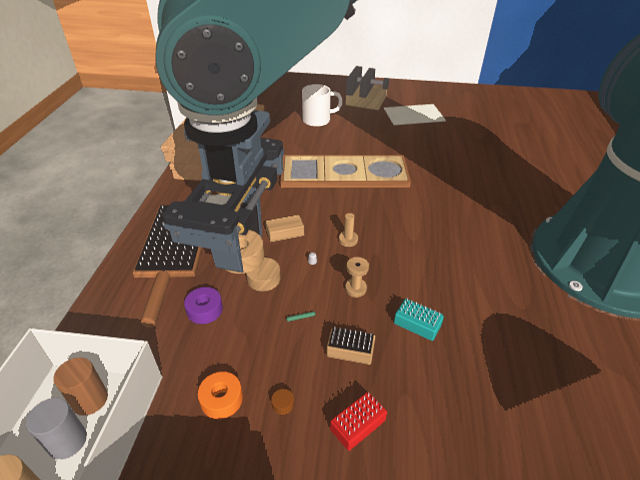

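The side view shows the whorl held at (245,250), and the other pieces haven't moved. Next I carry it to the large recess.

```bash
python3 -m jog '[[[0.5,-2,0],[0,0,0],5],[[1.4,-5.5,0],[0,0,0],5],[[2.3,-9,0],[0,0,0],5],[[3.2,-12.5,0],[0,0,0],5],[[4,-16,0],[0,0,0],5],[[4.9,-19.5,0],[0,0,0],5],[[5.8,-23,0],[0,0,0],5],[[6.5,-26,0],[0,0,0],5],[[7.3,-29,0],[0,0,0],5],[[8,-32,0],[0,0,0],5]]'
python3 -m jog '[[[0.9,-3.5,0],[0,0,0],5],[[1.8,-7,0],[0,0,0],5],[[2.7,-10.5,0],[0,0,0],5],[[3.6,-14,0],[0,0,0],5],[[4.5,-17.5,0],[0,0,0],5],[[5.1,-20.1,0],[0,0,0],5],[[5.1,-20.1,0],[0,0,0],5],[[5.1,-20.1,0],[0,0,0],5],[[5.1,-20.1,0],[0,0,0],5]]'
python3 - <<'E'
from h import *
go(435,-236,150,1.45); go(435,-236,98,1.45)
E
```

```text
time: 6.05
position: [508.5, -43.1, 267.4]
tcp_rot: [-0.001, 0.059, 0.998, 0.0]
force: [0.1, -0.6, -0.2]
opening: 59.7
gripper_force: 20.0
time: 6.8
position: [435.3, -234.9, 267.8]
tcp_rot: [-0.001, 0.06, 0.998, 0.0]
force: [-0.5, 0.4, -1.3]
opening: 59.5
gripper_force: 20.0
q6 -1.99 alt [[0.0, -0.1, 0.1], [0.1, 0.1, -179.9]]
shift [-0.0, -0.13, 11.78] turn [0.0, -0.1, 0.1] tcp [ 435.3 -234.9  267.8] t 6.8 open 59.5 F [-0.5  0.4 -1.3]
q6 -1.99 alt [[0.0, -0.1, 0.1], [0.1, 0.1, -179.9]]
shift [-0.01, -0.13, 16.98] turn [0.0, -0.1, 0.1] tcp [ 435.3 -234.9  267.8] t 6.8 open 59.5 F [-0.5  0.4 -1.3]
```

```bash
python3 -m jog '[[[0,-0.1,3],[0,0,0],5],[[0,-0.1,6],[0,0,0],5],[[0,-0.1,9],[0,0,0],5],[[0,-0.1,12],[0,0,0],5],[[0,-0.1,14],[0,0,0],5],[[0,-0.1,15],[0,0,0],5],[[0,-0.1,15],[0,0,0],5],[[0,-0.1,15],[0,0,0],5]]'
python3 - <<'E'
from h import *
s=imaging.snapshot("side"); cv2.imwrite("pics/s2.png",cv2.resize(s[80:280,220:480,::-1],None,fx=3,fy=3))
go(435,-236,98)
E
```

```text
time: 7.47
position: [435.8, -235.9, 118.8]
tcp_rot: [-0.0, 0.059, 0.998, 0.0]
force: [0.9, 0.8, 0.5]
opening: 59.8
gripper_force: 20.0
shift [0.12, 0.01, 2.15] turn [0.0, 0.0, 0.0] tcp [ 436.2 -236.2  119.5] t 7.52 open 59.4 F [-0.2  0.3 -0.8]
```

View pics/s2.png

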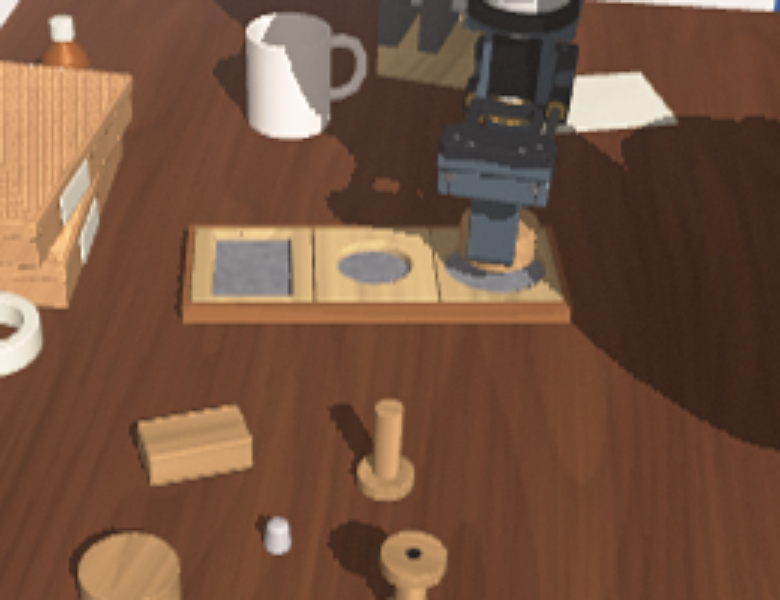

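The whorl hangs centred over the large recess, at crop pixel (495,265). Next I lower it gently.

```bash
python3 -m jog '[[[0,0,0.8],[0,0,0],5],[[0,0,1.5],[0,0,0],5],[[0,0,1.8],[0,0,0],5],[[0,0,1.8],[0,0,0],5],[[0,0,1.8],[0,0,0],5]]'
python3 -m jog '[[[0,0,0.1],[0,0,0],5],[[0,0,0.2],[0,0,0],5],[[0,0,0.2],[0,0,0],5],[[0,0,0.2],[0,0,0],5]]'
```

```text
time: 7.93
position: [435.4, -236.4, 100.5]
tcp_rot: [-0.0, 0.059, 0.998, 0.0]
force: [1.4, -0.2, -0.9]
opening: 59.4
gripper_force: 20.0
time: 8.27
position: [435.7, -236.5, 98.9]
tcp_rot: [0.0, 0.059, 0.998, -0.0]
force: [-1.8, -0.5, 4.6]
opening: 59.2
gripper_force: 20.0
```

Contact (4.6 N). I release and rise.

```bash
python3 -m jog '[[[0,0,0],[0,0,0],6.5],[[0,0,0],[0,0,0],7],[[0,0,0],[0,0,0],8],[[0,0,0],[0,0,0],8],[[0,0,-1],[0,0,0],8],[[0,0,-4],[0,0,0],8],[[0,0,-8],[0,0,0],8],[[0,0,-12],[0,0,0],8],[[0,0,-16],[0,0,0],8],[[0,0,-17],[0,0,0],8]]'
python3 - <<'E'
from h import *
s=imaging.snapshot("side"); cv2.imwrite("pics/s3.png",cv2.resize(s[80:280,220:480,::-1],None,fx=3,fy=3))
p=proj([[435,-236.4,35]],"side")[0]; m=look("whorl",p,"side",0); print(p, m and m[1:])
if m is not None: print(fit("whorl",{"side":m[0]},(435,-236),9))
go(473.5,138.5,270,1.45)
E
```

```text
time: 9.1
position: [437.1, -237.3, 275.0]
tcp_rot: [0.003, 0.059, 0.998, -0.002]
force: [0.9, -1.4, 1.5]
opening: 79.9
gripper_force: 0.0
[384.61550631 160.24553588] (0.57, np.float64(9.074125305616288))
(array([ 4.32675853e+02, -2.35167643e+02,  2.38380321e-01]), np.float64(0.09992876066232925))
q6 -2.0 alt [[-0.1, 0.3, 0.1], [-0.4, -0.2, -179.9]]
shift [0.76, 37.72, 0.08] turn [-0.1, 0.3, 0.1] tcp [ 436.4 -236.9  271.7] t 9.2 open 80.1 F [ 0.9  0.2 -0.6]
```

View pics/s3.png

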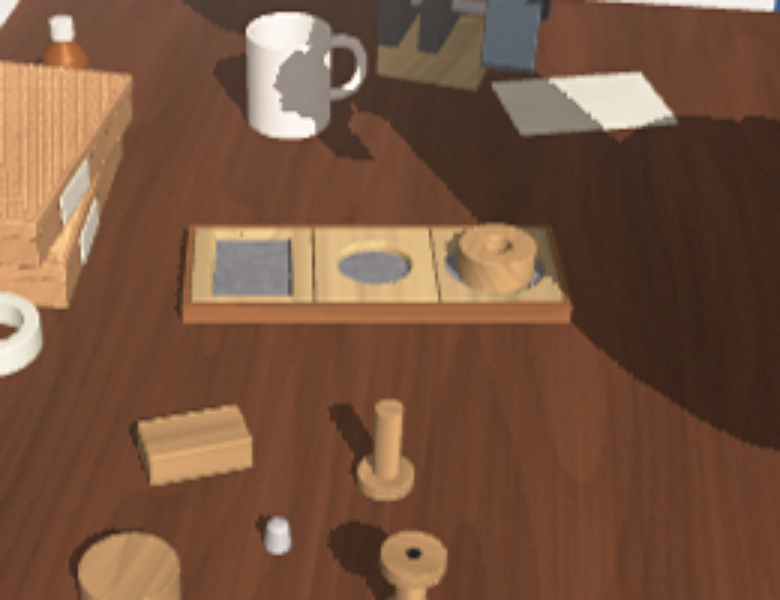

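The whorl sits flat in the large recess, at crop pixel (497,258). Next is the bobbin.

```bash
python3 -m jog '[[[0.1,2,0],[0,0,0],7],[[0.1,6,0],[0,0,0],7],[[0.2,10,0],[0,0,0],7],[[0.3,14,0],[0,0,0],7],[[0.4,18,0],[0,0,0],7],[[0.5,22,0],[0,0,0],7],[[0.6,26,0],[0,0,0],7],[[0.7,30,0],[0,0,0],7],[[0.8,34,0],[0,0,0],7],[[0.8,37.7,0],[0,0,0],7]]'
python3 -m jog '[[[0,0,0],[0,0,0],7],[[0,0,0],[0,0,0],7],[[0,0,3],[0,0,0],7],[[0,0,6],[0,0,0],7],[[0,0,8],[0,0,0],7],[[0,0,8],[0,0,0],7],[[0,0,8],[0,0,0],7]]'
python3 - <<'E'
from h import *
go(473.5,138.5,117,1.45)
E
```

```text
time: 10.03
position: [471.1, 141.0, 267.3]
tcp_rot: [-0.001, 0.059, 0.998, -0.0]
force: [0.3, -0.6, 0.4]
opening: 69.7
gripper_force: 0.0
time: 10.62
position: [471.4, 137.8, 187.7]
tcp_rot: [-0.002, 0.06, 0.998, -0.001]
force: [-0.1, -0.3, 0.6]
opening: 69.8
gripper_force: 0.0
q6 -1.21 alt [[-0.1, -0.2, 0.1], [0.3, -0.1, -179.9]]
shift [-0.22, 0.1, 7.07] turn [-0.1, -0.2, 0.1] tcp [471.4 137.8 187.7] t 10.62 open 69.8 F [-0.1 -0.3  0.6]
```

```bash
python3 -m jog '[[[-0.2,0.1,2],[0,0,0],7],[[-0.2,0.1,5],[0,0,0],7],[[-0.2,0.1,7],[0,0,0],7],[[-0.2,0.1,7],[0,0,0],7],[[-0.2,0.1,7],[0,0,0],7],[[-0.2,0.1,7],[0,0,0],3],[[-0.2,0.1,7],[0,0,0],3],[[-0.2,0.1,7],[0,0,0],3],[[-0.2,0.1,7],[0,0,0],3],[[-0.2,0.1,7],[0,0,0],3]]' 20
python3 -m jog '[[[0,0,0],[0,0,0],3],[[0,0,0],[0,0,0],3],[[0,0,0],[0,0,0],3]]' 20
python3 -m jog '[[[0,0,-1.5],[0,0,0],3],[[0,0,-4],[0,0,0],3],[[0,0,-7],[0,0,0],3],[[0,0,-10],[0,0,0],3],[[0,0,-13],[0,0,0],3],[[0,0,-15],[0,0,0],3],[[0,0,-15],[0,0,0],3],[[0,0,-15],[0,0,0],3]]'
python3 - <<'E'
from h import *
go(527.5,-223.2,270)
s=imaging.snapshot("side"); cv2.imwrite("pics/s4.png",s[:,:,::-1])
E
```

```text
time: 11.45
position: [474.6, 139.7, 119.2]
tcp_rot: [0.0, 0.059, 0.998, 0.0]
force: [-0.2, -0.1, -0.3]
opening: 39.7
gripper_force: 0.1
time: 11.7
position: [474.7, 139.7, 118.9]
tcp_rot: [0.0, 0.059, 0.998, 0.0]
force: [0.7, -2.1, 6.6]
opening: 36.4
gripper_force: 20.0
time: 12.37
position: [474.6, 139.7, 269.4]
tcp_rot: [0.001, 0.059, 0.998, 0.0]
force: [-0.1, -0.7, -0.7]
opening: 36.3
gripper_force: 20.0
shift [-9.55, -35.41, -0.07] turn [0.0, 0.0, 0.0] tcp [474.6 139.7 269.4] t 12.37 open 36.3 F [-0.1 -0.7 -0.7]
```

View pics/s4.png

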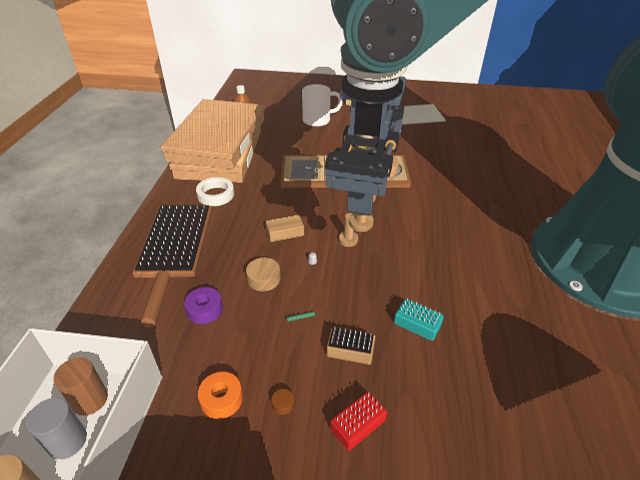

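The bobbin is lifted, with its foot at (361,222), and the blank still stands at (348,235). Next I carry it to the middle recess.

```bash
python3 -m jog '[[[-0.5,-2,0],[0,0,0],3],[[-1.5,-5.5,0],[0,0,0],3],[[-2.4,-9,0],[0,0,0],3],[[-3.4,-12.5,0],[0,0,0],3],[[-4.3,-16,0],[0,0,0],3],[[-5.2,-19.5,0],[0,0,0],3],[[-6.2,-23,0],[0,0,0],3],[[-7.1,-26.5,0],[0,0,0],3],[[-8.1,-30,0],[0,0,0],3],[[-9,-33,0],[0,0,0],3]]'
python3 -m jog '[[[-0.5,-1.4,0],[0,0,0],3],[[-0.5,-2.4,0],[0,0,0],3],[[-0.5,-2.4,2],[0,0,0],3],[[-0.5,-2.4,5],[0,0,0],3],[[-0.5,-2.4,8],[0,0,0],3],[[-0.5,-2.4,11],[0,0,0],3],[[-0.5,-2.4,12],[0,0,0],3],[[-0.5,-2.4,12],[0,0,0],3],[[-0.5,-2.4,12],[0,0,0],3]]'
python3 - <<'E'
from h import *
go(527.5,-223.2,127,1.45)
s=imaging.snapshot("side"); cv2.imwrite("pics/s5.png",cv2.resize(s[80:280,220:480,::-1],None,fx=3,fy=3))
E
```

```text
time: 13.25
position: [523.9, -200.7, 266.7]
tcp_rot: [-0.001, 0.06, 0.998, 0.0]
force: [1.0, 0.4, -0.5]
opening: 36.2
gripper_force: 20.0
time: 14.0
position: [526.7, -222.6, 148.8]
tcp_rot: [-0.0, 0.059, 0.998, 0.0]
force: [-0.2, 0.3, -0.7]
opening: 36.6
gripper_force: 20.0
q6 -1.89 alt [[0.0, -0.1, 0.1], [0.1, 0.0, -179.9]]
shift [-0.09, -0.05, 2.18] turn [0.0, -0.1, 0.1] tcp [ 526.7 -222.6  148.8] t 14.0 open 36.6 F [-0.2  0.3 -0.7]
```

View pics/s5.png

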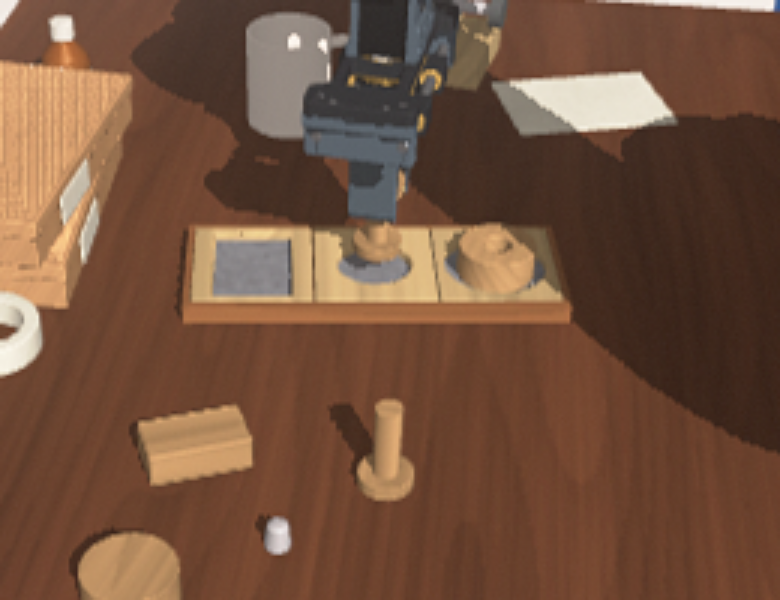

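The bobbin foot is at crop pixel (380,242), above the recess centre at (374,266), so it is a few mm off toward -x. I correct that and lower it.

```bash
python3 -m jog '[[[-0.4,0,0],[0,0,0],3],[[-0.4,0,1],[0,0,0],3],[[-0.4,0,1.7],[0,0,0],3],[[-0.4,0,1.9],[0,0,0],3],[[-0.4,0,1.9],[0,0,0],3],[[-0.4,0,1.9],[0,0,0],3]]'
python3 -m jog '[[[0,0,0.1],[0,0,0],3],[[0,0,0.2],[0,0,0],3],[[0,0,0.2],[0,0,0],3],[[0,0,0.2],[0,0,0],3]]'
```

```text
time: 14.55
position: [530.5, -223.5, 129.3]
tcp_rot: [-0.0, 0.059, 0.998, 0.0]
force: [-0.6, -0.3, 0.2]
opening: 36.4
gripper_force: 20.0
time: 14.88
position: [531.0, -223.8, 127.9]
tcp_rot: [0.0, 0.059, 0.998, -0.0]
force: [-0.2, -1.1, 4.4]
opening: 36.2
gripper_force: 20.0
```

Contact. I release slowly and rise.

```bash
python3 -m jog '[[[0,0,0],[0,0,0],4],[[0,0,0],[0,0,0],4.5],[[0,0,0],[0,0,0],5.5],[[0,0,0],[0,0,0],6.5],[[0,0,0],[0,0,0],6.5],[[0,0,-1],[0,0,0],6.5],[[0,0,-4],[0,0,0],6.5],[[0,0,-8],[0,0,0],6.5],[[0,0,-12],[0,0,0],6.5],[[0,0,-14],[0,0,0],6.5]]'
python3 - <<'E'
from h import *
s=imaging.snapshot("side"); cv2.imwrite("pics/s6.png",cv2.resize(s[80:280,220:480,::-1],None,fx=3,fy=3))
p=proj([[527,-223,40]],"side")[0]; m=look("bobbin",p,"side",0); print(p, m and m[1:])
if m is not None: print(fit("bobbin",{"side":m[0]},(527,-223),9))
go(473,268.5,270,1.5)
E
```

```text
time: 15.72
position: [531.7, -224.0, 272.8]
tcp_rot: [0.002, 0.059, 0.998, -0.001]
force: [0.4, -1.0, 0.2]
opening: 65.2
gripper_force: 0.0
[344.38445955 158.41680352] (0.74, np.float64(0.37205312965386916))
(array([ 5.27864065e+02, -2.24674632e+02, -1.54294124e-01]), np.float64(0.23431145064391568))
q6 -1.89 alt [[-0.1, 0.4, -2.7], [0.6, 0.2, 177.3]]
shift [11.71, 48.23, 0.06] turn [-0.1, 0.4, -2.7] tcp [ 532.2 -224.3  272.4] t 15.82 open 65.1 F [ 0.3  0.1 -1.3]
```

View pics/s6.png

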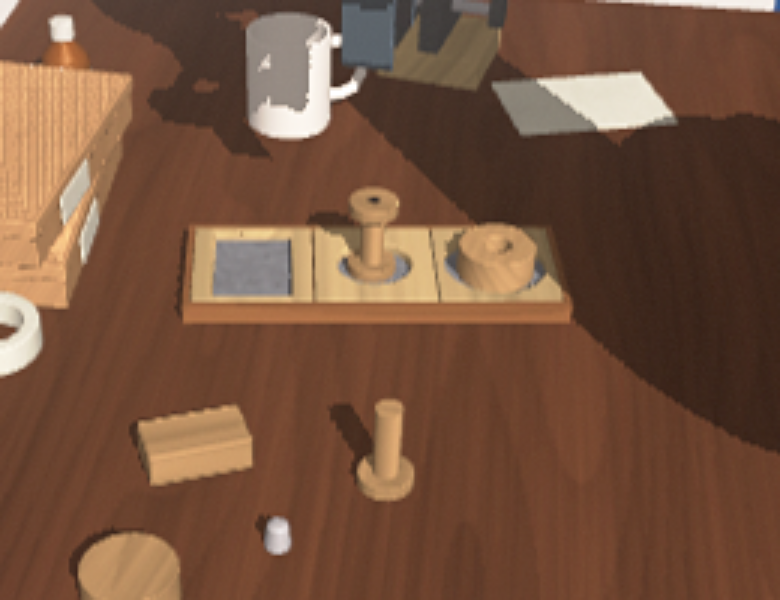

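The bobbin stands upright and centred, with its foot at crop pixel (372,266). Next is the comb.

```bash
python3 -m jog '[[[0.5,2,0],[0,0,-1],7],[[1.4,6,0],[0,0,-2],7],[[2.4,10,0],[0,0,-2.7],7],[[3.4,14,0],[0,0,-2.7],7],[[4.4,18,0],[0,0,-2.7],7],[[5.3,22,0],[0,0,-2.7],7],[[6.3,26,0],[0,0,-2.7],7],[[7.3,30,0],[0,0,-2.7],7],[[8.2,34,0],[0,0,-2.7],7],[[9.2,38,0],[0,0,-2.7],7]]'
python3 - <<'E'
from h import *
go(473,268.5,200,1.5)
E
```

```text
time: 16.65
position: [483.3, 166.5, 267.2]
tcp_rot: [-0.0, 0.036, 0.999, -0.0]
force: [0.9, -0.9, 0.3]
opening: 69.9
gripper_force: 0.0
q6 -1.21 alt [[-0.0, -0.0, -0.0], [-0.1, 0.0, 180.0]]
shift [1.76, 10.11, 6.72] turn [-0.0, -0.0, -0.0] tcp [483.3 166.5 267.2] t 16.65 open 69.9 F [ 0.9 -0.9  0.3]
```

```bash
python3 -m jog '[[[0.6,3.5,0],[0,0,0],7],[[1.2,7,0],[0,0,0],7],[[1.8,10,0],[0,0,0],7],[[1.8,10,2],[0,0,0],7],[[1.8,10,5],[0,0,0],7],[[1.8,10,7],[0,0,0],7],[[1.8,10,7],[0,0,0],7],[[1.8,10,7],[0,0,0],7],[[1.8,10,7],[0,0,0],7]]'
python3 - <<'E'
from h import *
go(473,268.5,90,1.5)
E
```

```text
time: 17.4
position: [473.9, 265.7, 198.4]
tcp_rot: [0.0, 0.036, 0.999, 0.0]
force: [1.0, -0.4, -0.7]
opening: 69.9
gripper_force: 0.0
q6 -1.03 alt [[0.0, 0.0, -0.1], [0.0, -0.0, 179.9]]
shift [0.11, 0.27, 10.84] turn [0.0, 0.0, -0.1] tcp [473.9 265.7 198.4] t 17.4 open 69.9 F [ 1.  -0.4 -0.7]
```

```bash
python3 -m jog '[[[0.1,0.3,3],[0,0,0],7],[[0.1,0.3,6],[0,0,0],7],[[0.1,0.3,9],[0,0,0],7],[[0.1,0.3,10.8],[0,0,0],7],[[0.1,0.3,10.8],[0,0,0],7],[[0.1,0.3,10.8],[0,0,0],7]]'
python3 -m jog '[[[0,0,0],[0,0,0],3],[[0,0,0],[0,0,0],3],[[0,0,0],[0,0,0],3],[[0,0,0],[0,0,0],3],[[0,0,0],[0,0,0],3],[[0,0,0],[0,0,0],3],[[0,0,0],[0,0,0],3],[[0,0,0],[0,0,0],3]]' 25
python3 -m jog '[[[0,0,-1.5],[0,0,0],3],[[0,0,-4],[0,0,0],3],[[0,0,-7],[0,0,0],3],[[0,0,-10],[0,0,0],3],[[0,0,-13],[0,0,0],3],[[0,0,-16],[0,0,0],3],[[0,0,-18],[0,0,0],3],[[0,0,-18],[0,0,0],3],[[0,0,-18],[0,0,0],3]]'
python3 - <<'E'
from h import *
go(620,-209.5,270,0.14); go(620,-209.5,270,1.5)
s=imaging.snapshot("side"); cv2.imwrite("pics/s7.png",s[:,:,::-1])
E
```

```text
time: 17.9
position: [473.2, 268.8, 90.4]
tcp_rot: [0.0, 0.036, 0.999, 0.0]
force: [1.0, 0.5, 0.2]
opening: 70.4
gripper_force: 0.0
time: 18.57
position: [473.1, 268.9, 90.3]
tcp_rot: [0.0, 0.036, 0.999, 0.0]
force: [-2.1, -2.2, 9.8]
opening: 39.9
gripper_force: 25.0
time: 19.32
position: [472.9, 268.8, 270.3]
tcp_rot: [0.001, 0.036, 0.999, 0.0]
force: [-0.7, 0.2, -1.8]
opening: 39.7
gripper_force: 25.0
q6 -1.03 alt [[0.1, 0.0, 77.9], [-0.0, 0.1, -102.1]]
shift [-18.09, -46.66, 0.01] turn [0.1, 0.0, 77.9] tcp [472.9 268.8 270.3] t 19.32 open 39.7 F [-0.7  0.2 -1.8]
q6 -1.03 alt [[0.1, 0.1, -0.0], [0.2, -0.1, 180.0]]
shift [-18.09, -46.66, 0.01] turn [0.1, 0.1, -0.0] tcp [472.9 268.8 270.3] t 19.32 open 39.7 F [-0.7  0.2 -1.8]
```

View pics/s7.png

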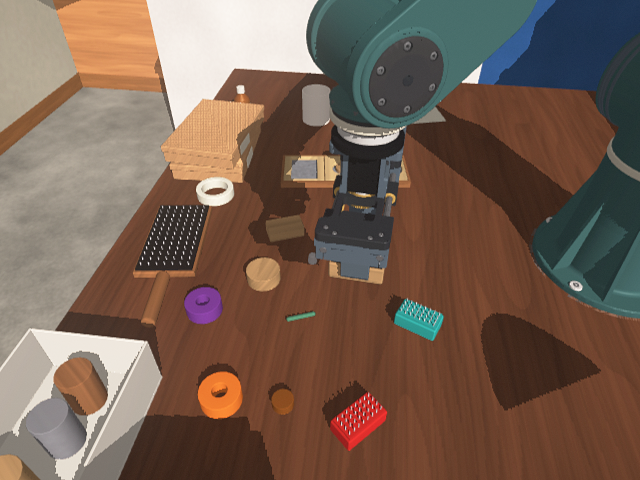

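The comb is held at (360,272). I carry it to the tray, turning as it goes.

```bash
python3 -m jog '[[[-0.7,-1.8,0],[0,0,4],3],[[-2,-5,0],[0,0,10],3],[[-3.3,-8.5,0],[0,0,16],3],[[-4.6,-12,0],[0,0,22],3],[[-6,-15.5,0],[0,0,28],3],[[-7.3,-19,0],[0,0,34],3],[[-8.7,-22.5,0],[0,0,40],3],[[-10,-26,0],[0,0,46],3],[[-11.4,-29.5,0],[0,0,52],3],[[-12.5,-32.3,0],[0,0,57],3]]'
python3 -m jog '[[[0,0,0],[0,0,0],3],[[0,0,0],[0,0,0],3]]'
python3 - <<'E'
from h import *
go(620,-209.5,270,0.14)
E
```

```text
time: 20.2
position: [574.0, -64.8, 267.6]
tcp_rot: [-0.001, 0.511, 0.86, -0.001]
force: [0.4, 0.5, -1.6]
opening: 39.7
gripper_force: 25.0
time: 20.37
position: [573.8, -63.5, 267.6]
tcp_rot: [-0.001, 0.509, 0.861, -0.001]
force: [0.2, 0.5, -0.8]
opening: 39.5
gripper_force: 25.0
q6 -0.65 alt [[-0.1, -0.1, 20.8], [0.1, -0.2, -159.2]]
shift [-15.02, -2.98, -0.26] turn [-0.1, -0.1, 20.8] tcp [573.8 -63.5 267.6] t 20.37 open 39.5 F [ 0.2  0.5 -0.8]
```

```bash
python3 -m jog '[[[-1.5,-0.3,0],[0,0,4],3],[[-4.5,-0.9,0],[0,0,10],3],[[-8,-1.6,0],[0,0,16],3],[[-11.5,-2.3,0],[0,0,20.8],3],[[-14,-2.8,0],[0,0,20.8],3],[[-15,-3,0],[0,0,20.8],3],[[-15,-3,0],[0,0,20.8],3],[[-15,-3,0],[0,0,20.8],3]]'
python3 -m jog '[[[0,0,2],[0,0,0],3],[[0,0,5],[0,0,0],3],[[0,0,8],[0,0,0],3],[[0,0,11],[0,0,0],3],[[0,0,13.5],[0,0,0],3],[[0,0,14.5],[0,0,0],3],[[0,0,14.5],[0,0,0],3],[[0,0,14.5],[0,0,0],3]]'
python3 - <<'E'
from h import *
go(620,-209.5,100,0.14)
s=imaging.snapshot("side"); cv2.imwrite("pics/s8.png",cv2.resize(s[80:280,220:480,::-1],None,fx=3,fy=3))
E
```

```text
time: 21.03
position: [620.0, -207.0, 268.5]
tcp_rot: [-0.001, 0.655, 0.756, -0.0]
force: [-0.4, 1.3, -0.7]
opening: 39.7
gripper_force: 25.0
time: 21.7
position: [620.7, -207.3, 125.1]
tcp_rot: [-0.0, 0.655, 0.756, -0.0]
force: [-0.1, 0.1, -0.9]
opening: 39.9
gripper_force: 25.0
q6 -0.5 alt [[-0.0, -0.0, 0.1], [0.0, -0.0, -179.9]]
shift [-0.21, -0.1, 2.51] turn [-0.0, -0.0, 0.1] tcp [ 620.7 -207.3  125.1] t 21.7 open 39.9 F [-0.1  0.1 -0.9]
```

View pics/s8.png

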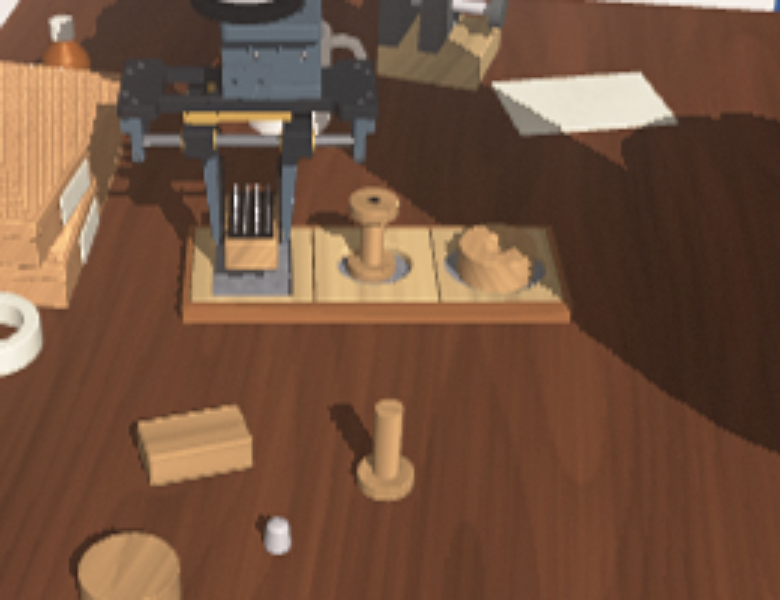

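The comb, at crop column 251, is lined up with the oblong recess at 252. I lower it.

```bash
python3 -m jog '[[[-0.2,-0.1,0.8],[0,0,0],3],[[-0.2,-0.1,1.6],[0,0,0],3],[[-0.2,-0.1,2.2],[0,0,0],3],[[-0.2,-0.1,2.3],[0,0,0],3],[[-0.2,-0.1,2.3],[0,0,0],3],[[-0.2,-0.1,2.3],[0,0,0],3]]'
python3 -m jog '[[[0,0,0.1],[0,0,0],3],[[0,0,0.2],[0,0,0],3],[[0,0,0.3],[0,0,0],3],[[0,0,0.3],[0,0,0],3],[[0,0,0.3],[0,0,0],3]]'
```

```text
time: 22.25
position: [619.9, -210.4, 101.6]
tcp_rot: [-0.0, 0.655, 0.755, -0.0]
force: [0.1, 0.2, -0.2]
opening: 39.8
gripper_force: 25.0
time: 22.67
position: [620.0, -210.4, 99.3]
tcp_rot: [0.0, 0.655, 0.755, 0.0]
force: [-3.7, 2.0, 9.7]
opening: 39.3
gripper_force: 25.0
```

```bash
python3 -m jog '[[[0,0,0],[0,0,0],4.5],[[0,0,0],[0,0,0],5],[[0,0,0],[0,0,0],6],[[0,0,0],[0,0,0],6],[[0,0,0],[0,0,0],6],[[0,0,-1],[0,0,0],6],[[0,0,-4],[0,0,0],6],[[0,0,-8],[0,0,0],6],[[0,0,-12],[0,0,0],6],[[0,0,-16],[0,0,0],6]]'
python3 -m jog '[[[0,0,-4],[0,0,0],6],[[0,0,-6],[0,0,0],6],[[0,0,-6],[0,0,0],6],[[0,0,-6],[0,0,0],6]]'
python3 - <<'E'
from h import *
s=imaging.snapshot("side"); cv2.imwrite("pics/s9.png",cv2.resize(s[80:280,220:480,::-1],None,fx=3,fy=3))
p=proj([[620,-209.5,25]],"side")[0]; m=look("comb",p,"side",0); print(p, m and m[1:])
if m is not None: print(fit("comb",{"side":m[0]},(620,-209.5),9))
E
```

```text
time: 23.5
position: [619.5, -210.2, 261.0]
tcp_rot: [-0.0, 0.655, 0.755, -0.0]
force: [0.2, -0.4, 0.4]
opening: 59.8
gripper_force: 0.0
time: 23.83
position: [620.1, -210.4, 320.5]
tcp_rot: [0.001, 0.655, 0.755, 0.0]
force: [-0.4, 0.5, 0.0]
opening: 59.8
gripper_force: 0.0
[303.40945963 164.06169101] (0.81, np.float64(4.031226015809852))
(array([ 616.67616147, -211.94954027,    1.71298578]), np.float64(0.2784377617696894))
```

View pics/s9.png

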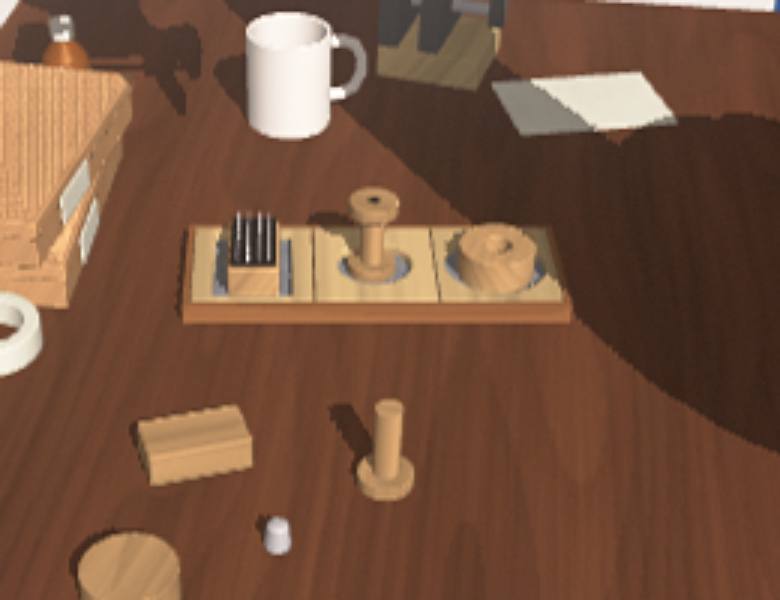

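All three pieces sit flat in their recesses: comb (253,265), bobbin (372,266) and whorl (497,258) in the crop. The blanks haven't been disturbed.

```bash
python3 -c "
from rig import env
print(env.job_done())"
```

```text
the job is handed in; nothing more can be done
None
```

I packed the whorl, bobbin and comb into their own recesses, left the three blanks untouched, and handed the job in at about 24 s; the call returned no verdict.

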